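Open a combination padlock at the repair table and hold it up

ROBOT

A 6-joint arm with a two-finger parallel gripper is mounted at the origin on the work surface. World frame = base frame: x ahead of the robot, y to its left, z up, the work surface at z = 0. Lengths are in m, angles in rad, forces in N, time in s.
With the tool pointing down it reaches from about 0.425 to 0.95 m from the base axis. Payload 14.7 kg.
Tool frame: the origin (TCP) lies at the very end of the fingers, on their centre line; the grasp point (between the pads) lies 19 mm behind it; z points along the fingers, y is the direction in which the jaws open and shut (so a half turn about z gives the same grasp; the last joint's range is limited). The gripper opens to 85 mm and grips with 20 to 120 N. Pads are 22 mm wide; open, the fingers measure 114 mm over their backs; the gripper's body (76 mm by 85 mm) begins 54 mm behind the grasp point. The pads swing forward as they close: fully open they stand 13 mm farther back than shut.
Start: joints at [1.185, 0.48, 1.596, -0, 1.065, -0.047], TCP at [0.216, 0.613, 0.231] pointing down, gripper open.
Joint ranges: [-2.75, 2.75], [-0.82, 2.05], [0.23, 2.67], [-1.56, 4.7], [0.09, 2.69], [-2.92, 2.92]. Speed limits (rad/s): [1.89, 1.89, 2.39, 3.01, 3.01, 3.01].

INTERFACE

Orientations are given as a unit quaternion [x, y, z, w].
In Python, from cell import r gives the robot as it stands.
- The arm moves only by the tool apply_moves, never from a script. Its argument "series" is a list of rows, each a list of 4 numbers: the shift along the world's x, y, z in m, then the turn about the world's z in degrees. In form: [[dx, dy, dz, twist], ...]. A call has 1 to 8 rows; each row is the pose to reach, as a shift and turn from the pose commanded when the call began; what a row does not reach only later rows make up. A row lasts 1/8 s, in which the tool goes at most 62.5 mm and 10.7 degrees, less where a joint would pass 70% of its speed; a pose out of reach is approached as far as the arm can. A call with a gripper value outside its range is refused whole. "hand" is the opening, from 0 (shut) to 1 (fully open), set as the call begins (left out, the last holds). The fingers move at their own pace and stop on an object; "newtons" is the grip in N (left out, the last holds). Time passes only in rows, so rows that repeat a pose let the fingers close. It gives the time, the measured TCP pose, the force and the opening at its end, in the units of the state.
- r.state(): the state, without advancing time (a new reading comes with each control period).
- r.capture(name): name is "side" or "top" or "wrist"; returns the picture (480x640x3 uint8, red, green, blue); there is no depth.
- r.camera_model(name): a dict with "fx", "fy", "cx", "cy" (pixels), "k1" (the pictures are not rectified: a ray, as slopes to the right and down, at radius r is drawn at 1 + k1 r^2 times it, then the intrinsics apply), "view" (4x4, takes a point from world to camera coordinates); the wrist camera has in their place "mount" (4x4, takes a point from camera to tool coordinates, whose origin is the TCP and whose axes are the flange's). Camera axes: x right, y down, z forward; pixel columns grow to the right and rows downward; lengths in m; the calibration is good to about 2 mm. A picture is of the moment at which its call begins: read the wrist's pose just before it. camera_model takes no time and is no camera call.
- r.close_job(): hands the job in, once; it reports no verdict.
The state is a dict: "clock": time; "joint_positions": joint angles; "joint_vel": joint speeds; "joint_torque": joint torques, N m; "position": TCP position; "eef_rot": TCP orientation; "wrist_force": force on the tool from outside, world axes, zero at the start; "wrist_torque": the same for the moment, N m; "finger_gap": opening from 0.0 (shut) to 1.0 (fully open).
Only numpy, scipy, OpenCV 4.12 (cv2) and the standard library are available. Lean on these libraries where they do the work, as an engineer would, in place of code of your own. Each camera call takes 0.05 s, during which the arm holds its last target.

TASK

Lay the combination padlock (the one with the dial) squarely down into the pocket of the holding block, and let the block hold it while you turn the dial clicking round until its raised pointer points at the shackle. Then, with the lock still down in the pocket, pull the shackle out to its stop, lift the lock by the opened shackle and carry it over the shallow grey return tray, and finish still holding it there by the shackle, steady and with the shackle open, more than 10 cm above the table; do not put it down or let go. Leave the other things on the table where they are.

Things in the scene. Friction and masses are not known exactly. Their poses are not given: they have to be found in the camera images.
- lock: combination padlock lying on its back, loose, about 0.4 kg. Steel case 50 (x) x 56 (y) x 28 (z) mm; the origin is the centre of the case's underside, z up through the dial, and the shackle sticks out of the -x face. The only padlock with a dial. Best picked up with a finger on each of its two y faces (56 mm apart).
- lock_dial (a joint): angle of the dial (rad): 0 = its raised pointer points straight at the shackle (the lock's -x), the one angle at which the shackle is free (within about 0.15); positive is anticlockwise seen from above. It starts at 0.55 to 1.45, so turn it clockwise. It clicks every 0.349 rad (20 degrees), with a click position at 0, stays where it is left, and takes under 0.1 N m.
- dial_mid (a point): centre of the dial, a black cylinder of diameter 38 mm and height 18 mm on top of the lock's case, its axis through the lock's origin along z. The point lies 38 mm above the lock's underside; the dial reaches from 29 to 47 mm, the pointer on its top to 50 mm. x and y turn with the dial; the pointer lies along this -x. Grip it across its diameter.
- lock_shackle (a joint): how far the shackle is drawn out of the case (m): 0 = shut, 0.018 = its stop. It slides along the lock's -x with about 2 N of friction and stays where it is left; with the dial elsewhere it is blocked after about 1 mm.
- bow (a point): point midway between the shackle's two straight legs, moving with the shackle, axes as the lock's. The shackle is a U of 8 mm round bar, 40 mm wide over its legs (y), 15 mm above the lock's underside. Shut, the point lies 47 mm from the lock's origin along -x; the legs are straight from the case (25 mm) to 53 mm, the U ends at 66 mm. Grip it from above across both legs.
- pocket (a point): centre of the pocket floor of the fixed aluminium holding block, 6 mm above the table; z up. The pocket is 54 mm (x) by 60 mm (y), 2 mm of play each side of the lock, whose x goes along the pocket's x, either way round. Walls rise 8 mm above the floor, the upper 3 mm a sloping lead-in; fingers must stay above them. The block reaches 37 mm out along x, 58 mm along y.
- tray: shallow grey plastic return tray, fixed, 150 (x) x 130 (y) x 25 mm high; origin at the centre of its underside.
- key_padlock: bystander: small brass padlock with a keyhole and no dial, 36 x 42 x 18 mm, loose
- screwdriver: bystander: screwdriver with a blue handle, 160 mm, lying loose
- solder_reel: bystander: reel of solder wire, 52 mm across, 36 mm high, loose
- pliers: bystander: pliers with black handles, 125 mm long, 12 mm high, lying loose
- cleaner_can: bystander: spray can, 52 mm across, 150 mm high, loose
- oil_bottle: bystander: small amber bottle, 32 mm across, 90 mm high, loose
There are look-alikes about, which are no part of the job. Leave any red look-alike of the lock alone. Of the things that look like the tray, take the one that is farthest to the robot's left at the start.

How it is judged:
By the outcome, as a careful person would: the job done as asked, in the order asked, and still so for the second after the job is handed in, while the arm keeps its last pose, push and grip.
It also fails if it takes over 61 s, if anything falls off the work surface, if the arm or the gripper's body presses on something with over 40 N, if the wrist force passes 120 N, or if a joint passes its speed limit or range.

## Working session

There is one attempt and no reset: what is moved stays moved. The work goes in short steps, Python scripts to look and compute and a tool call to move; the robot and the scene stay as the last step left them, time stands still between calls to the robot, and variables do not carry over. Pictures are saved under pics/ and viewed, and the job is handed in when it is done.

Besides the shell and the picture viewer there is one more tool, called after "Request:" as name(argument=value, ...), one argument or row to a line, values as JSON. apply_moves: Moves the arm, as the interface text tells. Its arguments: {"type":"object","properties":{"series":{"type":"array","items":{"type":"array","items":{"type":"number"}}},"hand":{"type":"number"},"newtons":{"type":"number"}},"required":["series"]}

```bash
ls; mkdir -p pics; python3 - <<'E'
from cell import r
import cv2
print(r.state())
for n in("top","side","wrist"):
    im=r.capture(n); cv2.imwrite(f"pics/{n}0.png",im[:,:,::-1]); print(n,r.camera_model(n))
E
```

```text
pics
{'clock': 0.0, 'joint_positions': array([ 1.18539976e+00,  4.80824852e-01,  1.59686843e+00,  8.28889033e-06,
        1.06508630e+00, -4.66186608e-02]), 'joint_vel': array([-0.00032265,  0.00117053,  0.00026187, -0.00191559,  0.00126144,
        0.00075965]), 'joint_torque': array([ 2.82604356e-03, -9.50647974e+01, -4.30192637e+01, -1.01433341e-04,
        1.21310761e-02,  8.81389724e-05]), 'position': array([0.21585436, 0.61268339, 0.23067895]), 'eef_rot': array([ 1.68582030e-01,  9.85687449e-01, -5.78897429e-04, -1.30738835e-04]), 'wrist_force': array([ 0.0800509 , -0.15349423, -0.86479184]), 'wrist_torque': array([ 0.01023757,  0.00851959, -0.01606332]), 'finger_gap': 1.004012610679263}
top {'fx': 476.2846311370341, 'fy': 476.2846311370341, 'cx': 324.45192304908505, 'cy': 241.5507595434488, 'k1': 0.04309523605853598, 'view': array([[-0.02610541, -0.9996563 ,  0.0024081 ,  0.05891549],
       [-0.98961581,  0.02550245, -0.14145735,  0.53962237],
       [ 0.14134732, -0.0060759 , -0.98994142,  1.13632724],
       [ 0.        ,  0.        ,  0.        ,  1.        ]])}
side {'fx'
[... 164 characters left out ...]
8,  0.00740218, -0.49821352],
       [-0.14997926, -0.63317986, -0.7593349 ,  0.14756742],
       [ 0.18607651,  0.73621995, -0.65065791,  1.19294779],
       [ 0.        ,  0.        ,  0.        ,  1.        ]])}
wrist {'fx': 367.0988661686039, 'fy': 367.0988661686039, 'cx': 320.7994112452844, 'cy': 239.6999277748767, 'k1': -0.07109365322032962, 'mount': array([[ 5.97173781e-04, -9.57235892e-01, -2.89307951e-01,
         7.42693355e-02],
       [ 9.99999606e-01,  7.61718407e-04, -4.56159786e-04,
        -1.63740816e-04],
       [ 6.57023712e-04, -2.89307565e-01,  9.57235969e-01,
        -1.41711969e-01],
       [ 0.00000000e+00,  0.00000000e+00,  0.00000000e+00,
         1.00000000e+00]])}
```

View pics/top0.png

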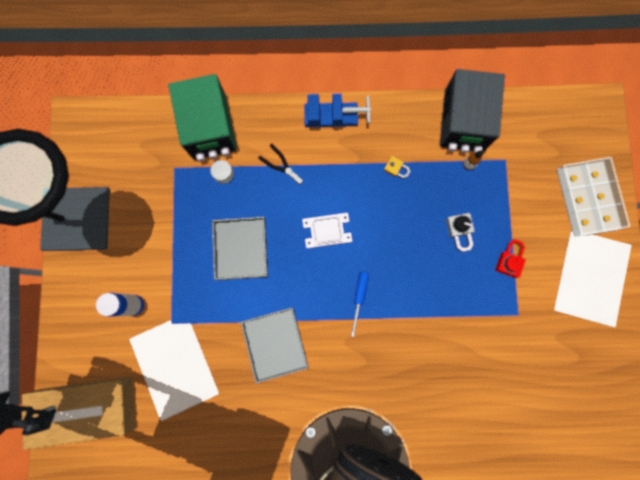

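View pics/side0.png

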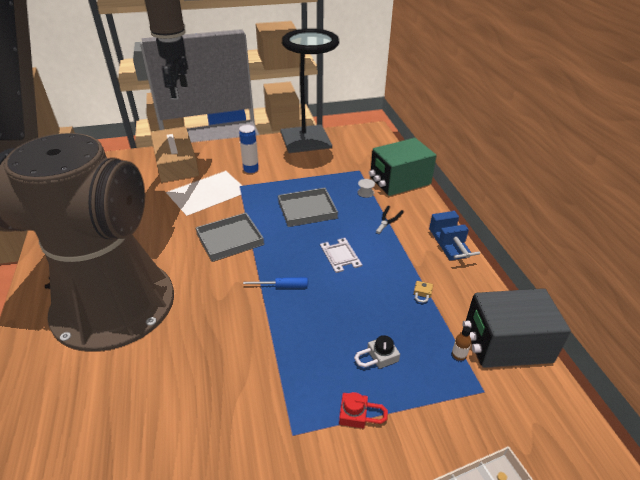

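View pics/wrist0.png

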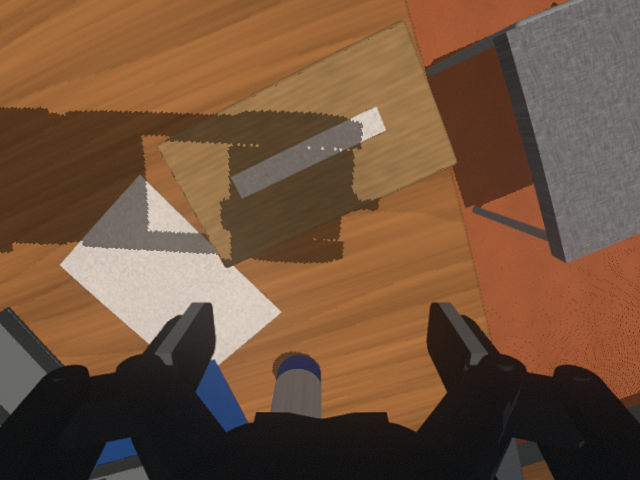

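```bash
cat > h.py <<'E'
import numpy as np, cv2
from scipy.spatial.transform import Rotation as R
from cell import r
def cam(name,st=None):
    m=r.camera_model(name)
    if name=="wrist":
        st=st or r.state(); T=np.eye(4); T[:3,:3]=R.from_quat(st["eef_rot"]).as_matrix(); T[:3,3]=st["position"]
        C=T@m["mount"]
    else: C=np.linalg.inv(m["view"])
    K=np.array([[m["fx"],0,m["cx"]],[0,m["fy"],m["cy"]],[0,0,1]]); return K,np.array([m["k1"],0,0,0.]),C
def cast(c,px,z):
    K,D,C=c
    n=cv2.undistortPoints(np.array(px,float).reshape(-1,1,2),K,D).reshape(-1,2)
    d=np.c_[n,np.ones(len(n))]@C[:3,:3].T; o=C[:3,3]
    return o+d*((z-o[2])/d[:,2])[:,None]
def proj(c,P):
    K,D,C=c; V=np.linalg.inv(C)
    return cv2.projectPoints(np.array(P,float).reshape(-1,1,3),cv2.Rodrigues(V[:3,:3])[0],V[:3,3],K,D)[0].reshape(-1,2)
def snap(name,fn):
    st=r.state(); im=r.capture(name)[:,:,::-1].copy(); cv2.imwrite("pics/"+fn,im); return im,cam(name,st),st
E
python3 - <<'E'
from h import *
im=cv2.imread("pics/top0.png"); c=cam("top")
cr=[(430,195,540,285),(290,200,365,260),(205,205,315,385)]
a=cv2.resize(im[195:285,430:540],None,fx=6,fy=6,interpolation=3); cv2.imwrite("pics/t_lock.png",a)
a=cv2.resize(im[195:385,200:370],None,fx=3,fy=3,interpolation=3); cv2.imwrite("pics/t_blk.png",a)
print("lock dial",cast(c,[[461,226]],.047),"shackle end",cast(c,[[465,250]],.015))
print("pocket",cast(c,[[327,231]],.006),"trays",cast(c,[[240,248],[275,345]],.01))
print("red",cast(c,[[512,262]],.03),"oil",cast(c,[[472,163]],.03), "key",cast(c,[[397,167]],.018))
E
```

```text
lock dial [[ 0.56960595 -0.29077651  0.047     ]] shackle end [[ 0.5138911  -0.30617811  0.015     ]]
pocket [[0.57250296 0.03751838 0.006     ]] trays [[0.53409266 0.25763625 0.01      ]
 [0.29284457 0.17219804 0.01      ]]
red [[ 0.479603   -0.41404852  0.03      ]] oil [[ 0.73337518 -0.33387337  0.03      ]] key [[ 0.73196903 -0.14608589  0.018     ]]
```

View pics/t_lock.png

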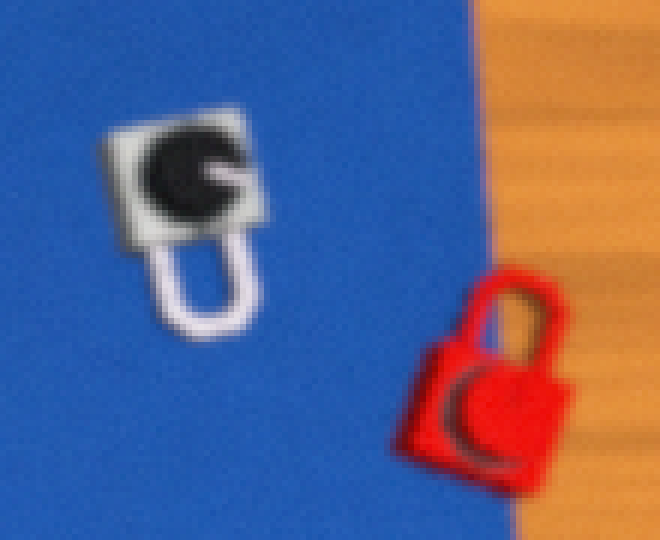

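View pics/t_blk.png

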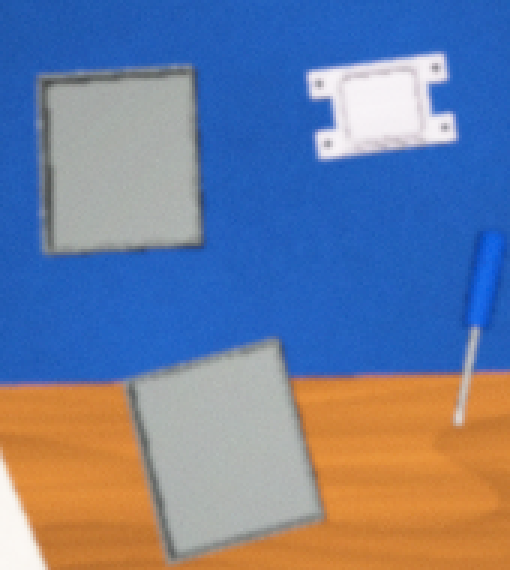

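Request:
apply_moves(
  series=[
    [0.03,-0.048,0.01,4],
    [0.062,-0.1,0.02,8],
    [0.094,-0.15,0.02,12],
    [0.125,-0.2,0.02,16],
    [0.156,-0.25,0.02,20],
    [0.188,-0.3,0.02,22],
    [0.22,-0.35,0.02,24],
    [0.25,-0.4,0.02,26],
  ],
)

```text
clock: 1.15
position: [0.4668, 0.2113, 0.2513]
eef_rot: [-0.058, 0.998, 0.0, 0.0]
wrist_force: [0.8, 0.6, 0.4]
finger_gap: 0.998
```

Request:
apply_moves(
  series=[
    [0.031,-0.05,0,0],
    [0.062,-0.1,0,0],
    [0.09,-0.15,0,0],
    [0.105,-0.175,0,0],
    [0.106,-0.175,0,0],
    [0.106,-0.175,0,0],
  ],
)

```text
clock: 1.9
position: [0.5716, 0.0384, 0.251]
eef_rot: [-0.057, 0.998, 0.0, -0.0]
wrist_force: [0.3, -0.3, -0.2]
finger_gap: 1.003
```

```bash
python3 - <<'E'
from h import *
im,c,st=snap("wrist","w1.png"); print(st["position"],st["eef_rot"],st["clock"],st["wrist_force"])
E
```

```text
[0.57155146 0.03843993 0.2510236 ] [-5.73304592e-02  9.98355177e-01  1.31684460e-04 -3.77261400e-04] 1.9 [ 0.2884127  -0.31322837 -0.1896747 ]
```

View pics/w1.png

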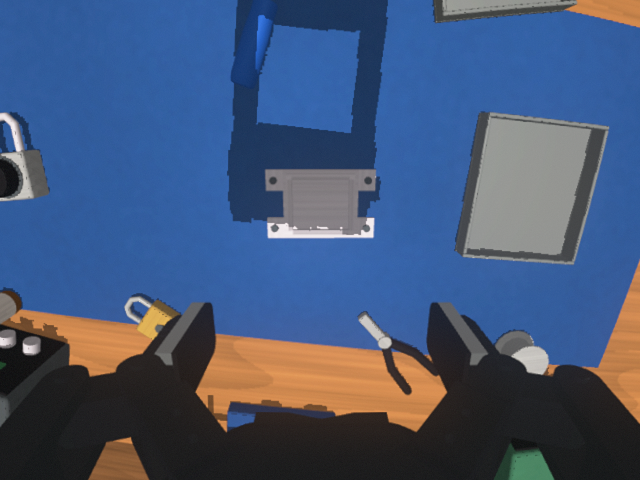

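```bash
python3 - <<'E'
from h import *
im=cv2.imread("pics/w1.png"); cv2.imwrite("pics/w1c.png",cv2.resize(im[155:250,250:390],None,fx=5,fy=5,interpolation=3))
c=cam("wrist")
px=[[265,169],[376,169],[375,238],[267,238],[272.5,181],[368,181],[366,228],[275,228]]
P=cast(c,px,.014);print(P.round(4),P[:4].mean(0),P[4:].mean(0))
for a,b in((0,1),(3,2),(4,5),(7,6)):
    d=P[b]-P[a]; print(np.degrees(np.arctan2(d[1],d[0])),np.linalg.norm(d))
ct=cam("top")
im=cv2.imread("pics/top0.png");
m=(im.min(2)>190).astype(np.uint8); n,l,s,ce=cv2.connectedComponentsWithStats(m)
for i in range(1,n):
    if s[i,4]>30 and 280<ce[i][0]<380:print(s[i],ce[i]); pt=np.argwhere(l==i)[:,::-1].astype(np.float32); b=cv2.minAreaRect(pt); q=cast(ct,cv2.boxPoints(b),.012); print(q.mean(0),q.round(4))
E
```

```text
[[ 0.5427 -0.0221  0.014 ]
 [ 0.5296  0.0907  0.014 ]
 [ 0.6025  0.1012  0.014 ]
 [ 0.616  -0.0145  0.014 ]
 [ 0.5541 -0.0134  0.014 ]
 [ 0.5427  0.0844  0.014 ]
 [ 0.5926  0.0898  0.014 ]
 [ 0.6039 -0.0068  0.014 ]] [0.57269575 0.03883376 0.014     ] [0.57331695 0.03850526 0.014     ]
96.65152537830376 0.11355960004336642
96.65741791232821 0.11644439386757202
96.65160925998866 0.09850524804654162
96.65648234453886 0.0972799947287434
[345 108  24   3  41] [358.34146341 108.63414634]
[ 0.89288174 -0.04825575  0.012     ] [[ 0.8964 -0.0183  0.012 ]
 [ 0.8948 -0.0784  0.012 ]
 [ 0.8893 -0.0782  0.012 ]
 [ 0.891  -0.0181  0.012 ]]
[286 169  15  13  56] [292.78571429 174.73214286]
[0.71823828 0.12108742 0.012     ] [[0.7319 0.1401 0.012 ]
 [0.7384 0.1336 0.012 ]
 [0.7045 0.1021 0.012 ]
 [0.6981 0.1086 0.012 ]]
[ 303  213   49   35 1099] [326.72975432 229.82984531]
[0.57449166 0.03815672 0.012     ] [[ 0.604   0.0997  0.012 ]
 [ 0.6181 -0.0148  0.012 ]
 [ 0.5449 -0.0229  0.012 ]
 [ 0.5311  0.0907  0.012 ]]
[307 428   8   9  57] [310.40350877 431.87719298]
[0.08976256 0.08969994 0.012     ] [[0.0989 0.0978 0.012 ]
 [0.0985 0.0812 0.012 ]
 [0.0806 0.0816 0.012 ]
 [0.0811 0.0982 0.012 ]]
```

View pics/w1c.png

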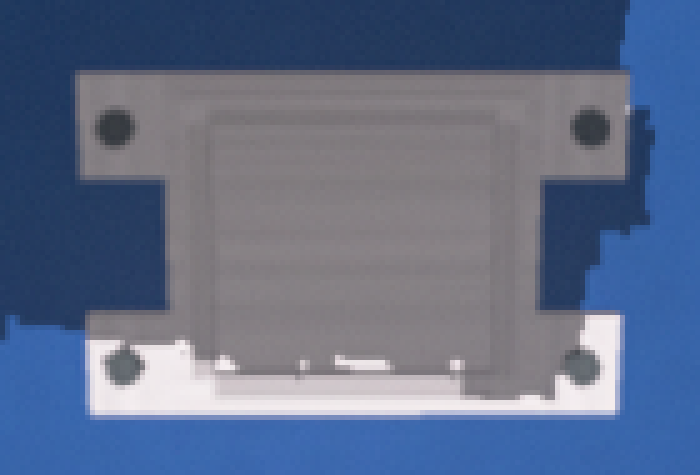

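Request:
apply_moves(
  series=[
    [0,-0.03,0,2],
    [0,-0.08,0,4],
    [0,-0.135,0,8],
    [0,-0.19,0,8],
    [0,-0.245,0,8],
    [0,-0.3,0,8],
    [0,-0.325,0,8],
    [0,-0.329,0,8],
  ],
)

```text
clock: 2.95
position: [0.572, -0.2911, 0.2511]
eef_rot: [-0.127, 0.992, 0.0, -0.0]
wrist_force: [0.8, 1.2, -0.4]
finger_gap: 1.002
```

Request:
apply_moves(
  series=[
    [0,0,0,0],
    [0,0,0,0],
  ],
)

```text
clock: 3.2
position: [0.5722, -0.2893, 0.2514]
eef_rot: [-0.128, 0.992, 0.0, -0.0]
wrist_force: [-0.4, -0.6, -0.1]
finger_gap: 1.001
```

```bash
python3 - <<'E'
from h import *
im,c,st=snap("wrist","w2.png"); print(st["position"],st["eef_rot"],st["clock"],st["wrist_force"])
cv2.imwrite("pics/w2c.png",cv2.resize(im[100:300,200:450],None,fx=3,fy=3,interpolation=3))
E
```

```text
[ 0.5721989  -0.2893044   0.25139049] [-1.27736153e-01  9.91808167e-01  1.80181535e-04 -4.73416410e-05] 3.2 [-0.41150535 -0.62314335 -0.14296617]
```

View pics/w2.png

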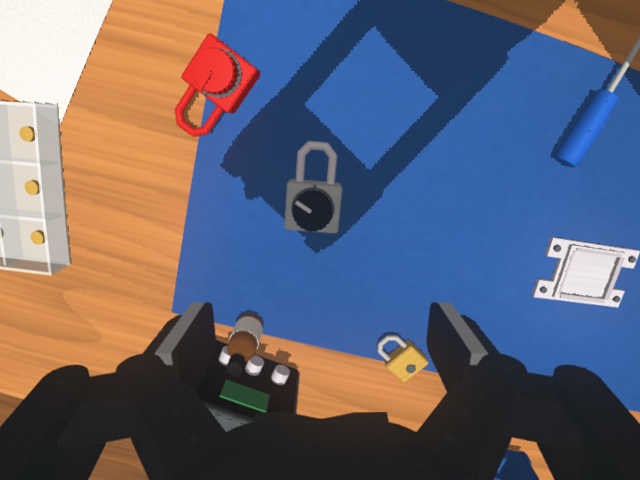

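View pics/w2c.png

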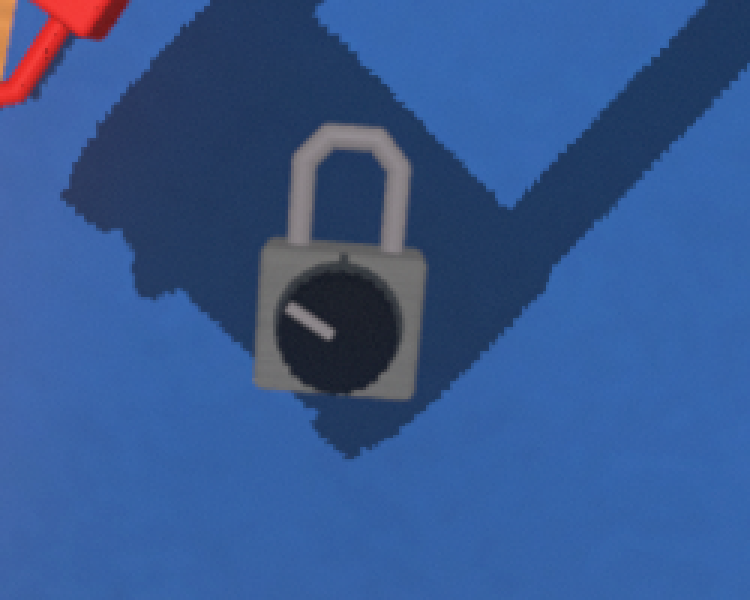

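```bash
python3 - <<'E'
from h import *
im=cv2.imread("pics/w2.png"); c=cam("wrist")
z=lambda p:[200+(p[0]+.5)/3-.5,100+(p[1]+.5)/3-.5]
def ang(a,b,h):
    P=cast(c,[z(a),z(b)],h); d=P[1]-P[0]; return np.degrees(np.arctan2(d[1],d[0])),np.linalg.norm(d)*1e3
print("bottom",ang((255,386),(413,400),.028),"left",ang((264,240),(255,386),.028),"right",ang((427,263),(413,400),.028),"top",ang((270,238),(427,252),.028))
print("pointer",ang((332,335),(290,308),.05),"dial",cast(c,[z((339,330))],.047))
print("shack legs outer",ang((290,200),(285,243),.015),"right",ang((411,180),(404,250),.015))
# corners
print(cast(c,[z(p) for p in((264,240),(427,263),(413,400),(255,386))],.028))
hsv=cv2.cvtColor(im,cv2.COLOR_BGR2HSV)
m=((hsv[...,1]<60)&(hsv[...,2]>50)).astype(np.uint8); m[:, :280]=0;m[:,350:]=0;m[:130]=0;m[240:]=0
cv2.imwrite("pics/m2.png",cv2.resize(m[100:300,200:450]*255,None,fx=3,fy=3))
E
```

```text
bottom (np.float64(99.45474513291771), np.float64(54.538106584515205)) left (np.float64(9.74829574096307), np.float64(50.1943352919861)) right (np.float64(9.79971436426297), np.float64(47.514902389488384)) top (np.float64(99.59402115881062), np.float64(52.1839230436143))
pointer (np.float64(-108.74091259577305), np.float64(15.831384899771892)) dial [[ 0.57422563 -0.29697755  0.047     ]]
shack legs outer (np.float64(7.011743231514727), np.float64(14.722571283303658)) right (np.float64(9.557625406303538), np.float64(23.78108869398523))
[[ 0.55512228 -0.3279111   0.028     ]
 [ 0.54881136 -0.27370219  0.028     ]
 [ 0.59563296 -0.26561494  0.028     ]
 [ 0.60459186 -0.31941218  0.028     ]]
```

View pics/m2.png

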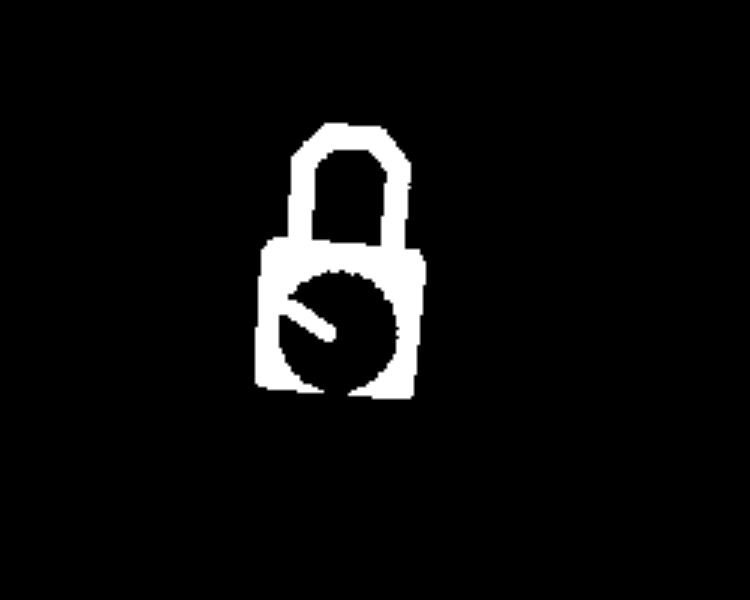

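Request:
apply_moves(
  series=[
    [0.003,-0.008,-0.02,-3],
    [0.003,-0.008,-0.06,-5],
    [0.003,-0.008,-0.11,-5],
    [0.003,-0.008,-0.15,-5],
    [0.003,-0.008,-0.18,-5],
    [0.003,-0.008,-0.18,-5],
  ],
)

```text
clock: 4.0
position: [0.5738, -0.2973, 0.0694]
eef_rot: [-0.084, 0.996, 0.001, -0.002]
wrist_force: [-0.3, 0.7, -0.5]
finger_gap: 0.997
```

```bash
python3 - <<'E'
from h import *
im,c,st=snap("wrist","w3.png"); print(st["position"],st["eef_rot"],st["clock"],st["wrist_force"])
E
```

```text
[ 0.5738054  -0.29733801  0.06940203] [-0.08403418  0.99646076  0.00119586 -0.0016694 ] 4.0 [-0.29030935  0.69499106 -0.52474999]
```

View pics/w3.png

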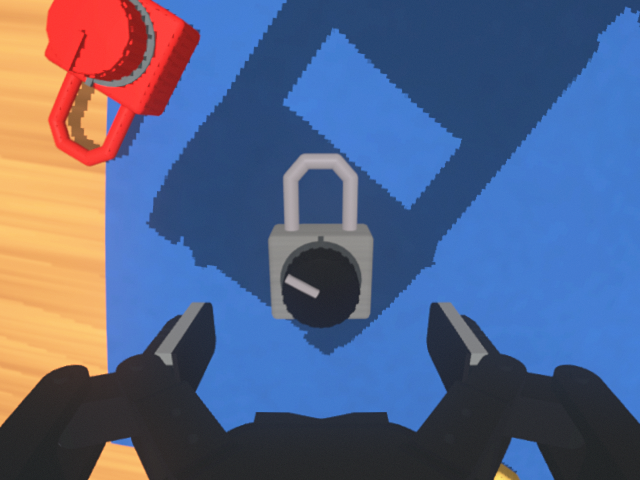

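Request:
apply_moves(
  series=[
    [0.001,0,-0.02,0],
    [0.001,0,-0.045,0],
    [0.001,0,-0.06,0],
    [0.001,0,-0.06,0],
  ],
)

```text
clock: 4.55
position: [0.5756, -0.2987, 0.0107]
eef_rot: [-0.084, 0.996, 0.0, -0.001]
wrist_force: [0.0, -0.0, -0.1]
finger_gap: 0.999
```

Request:
apply_moves(
  series=[
    [0,0,0,0],
    [0,0,0,0],
    [0,0,0,0],
    [0,0,0,0],
    [0,0,0,0],
    [0,0,0,0],
  ],
  hand=0.3,
  newtons=50,
)

```text
clock: 5.3
position: [0.5765, -0.2992, 0.0125]
eef_rot: [-0.084, 0.997, -0.0, 0.001]
wrist_force: [-1.9, 2.7, 7.1]
finger_gap: 0.643
```

```bash
python3 - <<'E'
from h import *
im,c,st=snap("wrist","w4.png"); print(st["position"],st["eef_rot"],st["clock"],st["wrist_force"],st["finger_gap"])
im,c,st=snap("side","s4.png")
E
```

```text
[ 0.5765202  -0.29921217  0.012525  ] [-8.35896279e-02  9.96500004e-01 -4.11781707e-04  5.89284794e-04] 5.3 [-1.89835586  2.74781449  7.09945931] 0.6428693445418633
```

View pics/w4.png

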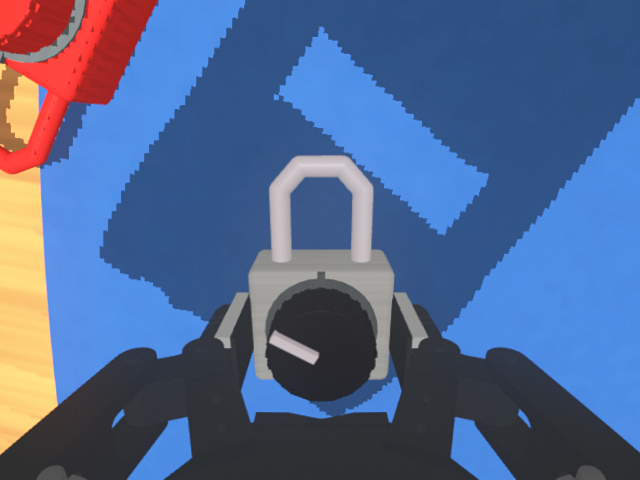

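```bash
python3 - <<'E'
from h import *
im=cv2.imread("pics/w4.png"); c=cam("wrist")
cv2.imwrite("pics/w4c.png",cv2.resize(im[230:400,230:410],None,fx=4,fy=4,interpolation=3))
st=r.state(); T=np.array(st["position"]); Rm=R.from_quat(st["eef_rot"]).as_matrix()
f=lambda p,z:(Rm.T@(cast(c,[p],z)[0]-T)*1e3).round(1)
print("tool frame: face mid",f((321.5,250),.028),"shackle end outer",f((321.5,155),.019), "dial top",f((321,350),.047))
print(f((258,250),.028),f((386,250),.028))
y=Rm[:,1];print("yaw",np.degrees(np.arctan2(y[1],y[0])))
E
```

```text
tool frame: face mid [ 32.3   0.3 -15.5] shackle end outer [65.4  0.3 -6.5] dial top [  3.    0.2 -34.5]
[ 32.2 -22.7 -15.5] [ 32.3  23.7 -15.5]
yaw 99.58888708638932
```

View pics/w4c.png

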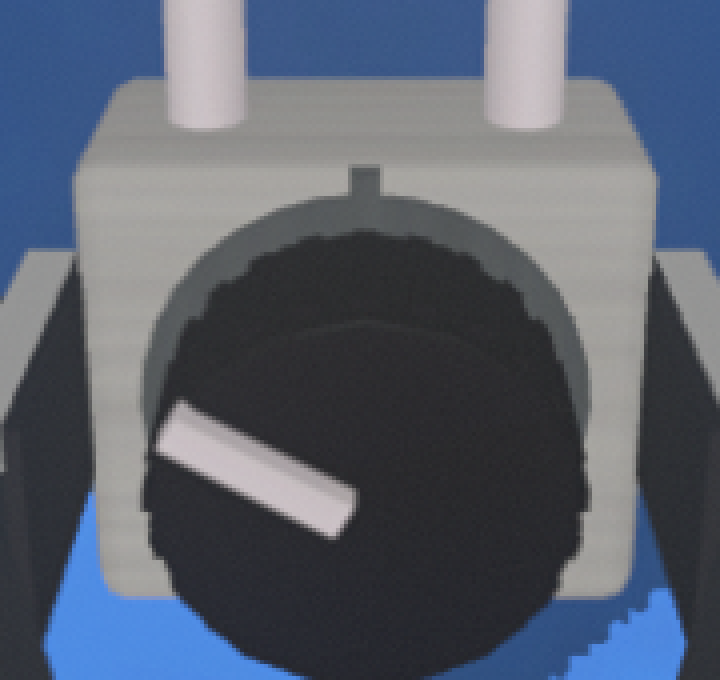

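```bash
python3 - <<'E'
from h import *
c=cam("wrist")
st=r.state(); T=np.array(st["position"]); Rm=R.from_quat(st["eef_rot"]).as_matrix()
f=lambda p,z:(Rm.T@(cast(c,[p],z)[0]-T)*1e3).round(1)
for p in ((249.4,273),(394,273),(256,379),(388.5,379),(321.7,272),(322,379)): print(f(p,.028))
# pocket in w1: 
K,D,_=c
w1=dict(position=np.array([0.57155146,0.03843993,0.2510236]),eef_rot=np.array([-5.73304592e-02,9.98355177e-01,1.31684460e-04,-3.77261400e-04]))
c1=cam("wrist",w1)
for z in(.006,.008,.010,.014):
    P=cast(c1,[[265.2,169],[376.2,169],[374.4,238.2],[268,238.2]],z); d=np.linalg.norm(np.diff(P[[0,1,2,3,0]],axis=0),axis=1); print(z,P.mean(0),d)
E
```

```text
[ 23.3 -26.4 -15.5]
[ 23.3  27.2 -15.5]
[-23.8 -26.6 -15.4]
[-23.7  28.  -15.5]
[ 23.7   0.4 -15.5]
[-23.6   0.6 -15.5]
0.006 [0.57437354 0.03895066 0.006     ] [0.11591703 0.07538549 0.11710956 0.07538528]
0.008 [0.57397789 0.03890462 0.008     ] [0.11531765 0.07499569 0.11650401 0.07499548]
0.01 [0.57358224 0.03885858 0.01      ] [0.11471828 0.07460589 0.11589847 0.07460568]
0.014 [0.57279093 0.03876651 0.014     ] [0.11351952 0.07382629 0.11468738 0.07382609]
```

Request:
apply_moves(
  series=[
    [0,0,0.02,0],
    [0,0,0.05,0],
    [-0.001,0.03,0.08,-1],
    [-0.002,0.08,0.08,-2],
    [-0.003,0.135,0.08,-3],
    [-0.003,0.19,0.08,-3],
    [-0.003,0.245,0.08,-3],
    [-0.003,0.295,0.08,-3],
  ],
)

```text
clock: 6.4
position: [0.5732, -0.0021, 0.0929]
eef_rot: [-0.058, 0.998, -0.0, 0.001]
wrist_force: [0.5, -0.1, -2.1]
finger_gap: 0.634
```

Request:
apply_moves(
  series=[
    [0,0.03,0,0],
    [0,0.041,-0.02,0],
    [0,0.041,-0.04,0],
    [0,0.041,-0.04,0],
    [0,0.041,-0.04,0],
    [0,0.041,-0.04,0],
  ],
)

```text
clock: 7.15
position: [0.5737, 0.0368, 0.0524]
eef_rot: [-0.057, 0.998, -0.0, 0.001]
wrist_force: [0.5, -0.1, -3.0]
finger_gap: 0.641
```

```bash
python3 - <<'E'
from h import *
im,c,st=snap("wrist","w5.png"); print(st["position"],st["eef_rot"],st["clock"],st["wrist_force"],st["finger_gap"])
Rm=R.from_quat(st["eef_rot"]).as_matrix();y=Rm[:,1];print("yaw",np.degrees(np.arctan2(y[1],y[0])))
im,c,st=snap("side","s5.png")
cv2.imwrite("pics/s5c.png",cv2.resize(im[180:320,260:440],None,fx=4,fy=4,interpolation=3))
E
```

```text
[0.5736655  0.03681636 0.05242756] [-5.72586346e-02  9.98359097e-01 -3.82383061e-05  7.48362526e-04] 7.15 [ 0.45468474 -0.05014251 -3.0133905 ] 0.6406397116355035
yaw 96.56494172137425
```

View pics/w5.png

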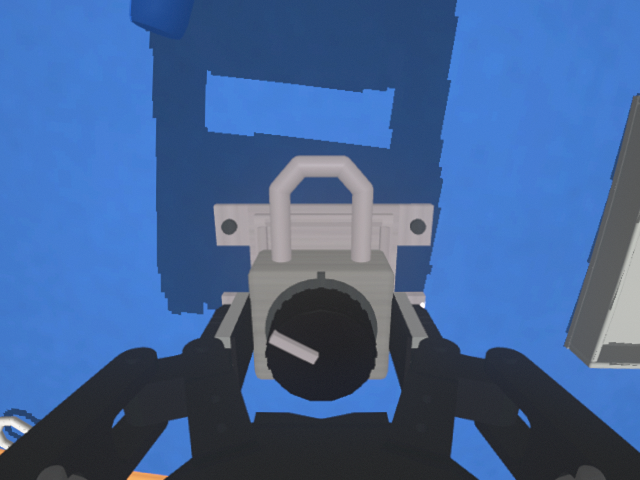

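View pics/s5c.png

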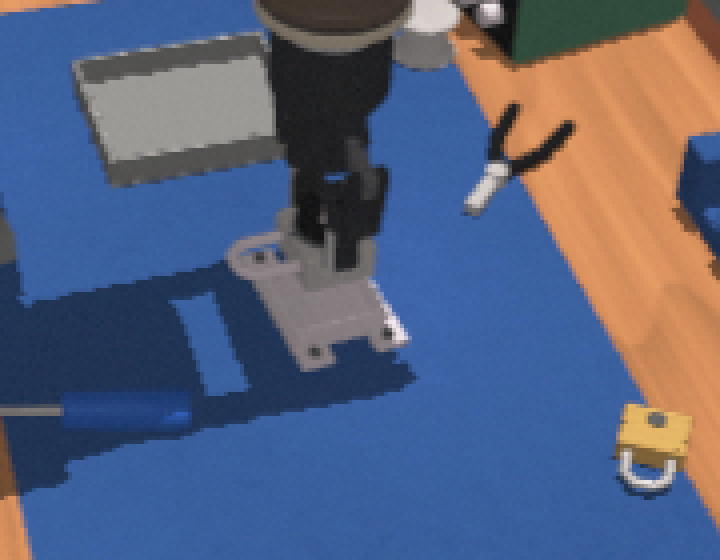

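```bash
python3 - <<'E'
from h import *
im=cv2.imread("pics/w5.png"); c=cam("wrist")
cv2.imwrite("pics/w5c.png",cv2.resize(im[190:320,200:450],None,fx=3,fy=3,interpolation=3))
st=r.state(); T=np.array(st["position"]); Rm=R.from_quat(st["eef_rot"]).as_matrix()
print(T)
f=lambda p,z:(Rm.T@(cast(c,[p],z)[0]-T)*1e3).round(1)
for z in(.006,.010,.014):
  print(z,[f(p,z)[:2] for p in ((214.5,205),(433,205),(229.5,227),(417.5,227),(222,304),(426,303))])
E
```

```text
[0.57347219 0.03683879 0.05208366]
0.006 [array([ 36.5, -55.6]), array([36.6, 58.7]), array([ 24.6, -48.5]), array([24.7, 51.4]), array([-20.7, -56.2]), array([-20. ,  59.9])]
0.01 [array([ 37.3, -54.4]), array([37.4, 57.5]), array([ 25.7, -47.4]), array([25.7, 50.3]), array([-18.7, -55. ]), array([-18. ,  58.6])]
0.014 [array([ 38.1, -53.2]), array([38.2, 56.2]), array([ 26.7, -46.4]), array([26.8, 49.2]), array([-16.6, -53.8]), array([-15.9,  57.3])]
```

View pics/w5c.png

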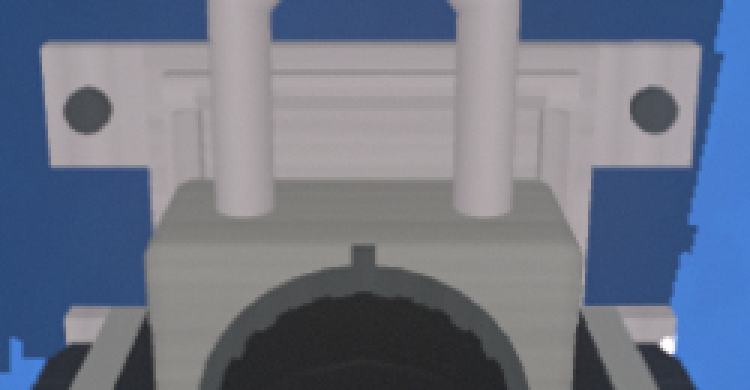

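Request:
apply_moves(
  series=[
    [0,0.001,-0.005,0],
    [0,0.001,-0.012,0],
    [0,0.001,-0.019,0],
    [0,0.001,-0.023,0],
    [0,0.001,-0.026,0],
    [0,0.001,-0.029,0],
    [0,0.001,-0.031,0],
    [0,0.001,-0.031,0],
  ],
)

```text
clock: 8.25
position: [0.573, 0.038, 0.0202]
eef_rot: [-0.057, 0.998, -0.0, -0.0]
wrist_force: [-0.5, -0.1, -3.1]
finger_gap: 0.643
```

Request:
apply_moves(
  series=[
    [0,0,-0.002,0],
    [0,0,-0.003,0],
    [0,0,-0.003,0],
    [0,0,-0.003,0],
  ],
)

```text
clock: 8.75
position: [0.5732, 0.0381, 0.0185]
eef_rot: [-0.057, 0.998, -0.0, 0.0]
wrist_force: [-6.0, 0.1, 21.8]
finger_gap: 0.637
```

```bash
python3 - <<'E'
from h import *
im,c,st=snap("wrist","w6.png"); print(st["position"],st["clock"],st["wrist_force"],st["wrist_torque"],st["finger_gap"])
Rm=R.from_quat(st["eef_rot"]).as_matrix();y=Rm[:,1];print("yaw",np.degrees(np.arctan2(y[1],y[0])))
cv2.imwrite("pics/w6c.png",cv2.resize(im[190:320,200:450],None,fx=3,fy=3,interpolation=3))
E
```

```text
[0.5732304  0.03805381 0.01847969] 8.75 [-6.04622825  0.05789317 21.81114417] [-0.2992131   0.88464062  0.06999759] 0.6374710167581605
yaw 96.59079737933696
```

View pics/w6c.png

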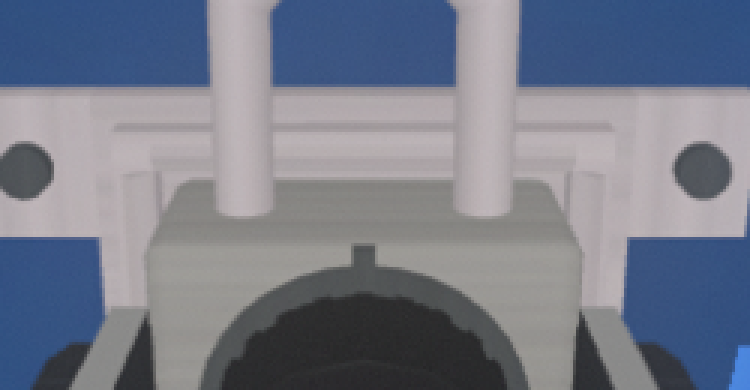

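Request:
apply_moves(
  series=[
    [0,0,0.002,0],
    [0,0,0.002,0],
    [0,0,0.002,0],
    [0,0,0.002,0],
    [0,0,0.002,0],
  ],
  hand=0.85,
)

```text
clock: 9.43
position: [0.573, 0.0381, 0.0192]
eef_rot: [-0.057, 0.998, -0.0, -0.0]
wrist_force: [-0.7, 1.1, 0.3]
finger_gap: 0.846
```

Request:
apply_moves(
  series=[
    [0,0,0.01,0],
    [0,0,0.04,0],
    [0,0,0.07,0],
    [0,0,0.07,0],
    [0,0,0.07,0],
  ],
)

```text
clock: 10.05
position: [0.5729, 0.0381, 0.0895]
eef_rot: [-0.057, 0.998, -0.0, 0.0]
wrist_force: [-0.3, 0.9, 0.1]
finger_gap: 0.851
```

```bash
python3 - <<'E'
from h import *
im,c,st=snap("wrist","w7.png"); print(st["position"],st["clock"],st["wrist_force"],st["finger_gap"])
cv2.imwrite("pics/w7c.png",cv2.resize(im[150:350,200:450],None,fx=3,fy=3,interpolation=3))
E
```

```text
[0.57293798 0.0380614  0.08947686] 10.05 [-0.3378126   0.91305004  0.14336681] 0.8510548179700939
```

View pics/w7c.png

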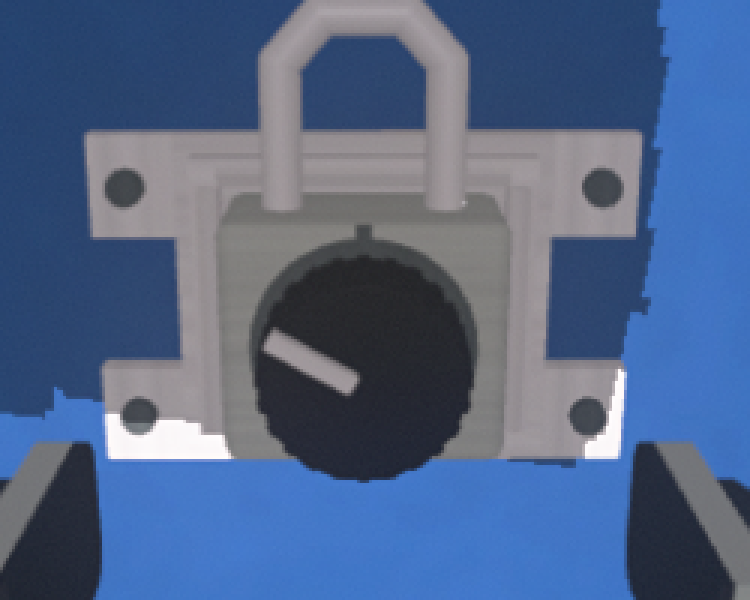

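Request:
apply_moves(
  series=[
    [0,0,-0.02,0],
    [0,0,-0.045,0],
    [0,0,-0.0525,0],
    [0,0,-0.0525,0],
  ],
)

```text
clock: 10.6
position: [0.5725, 0.038, 0.0362]
eef_rot: [-0.057, 0.998, 0.0, -0.001]
wrist_force: [-0.4, -0.4, 0.8]
finger_gap: 0.848
```

Request:
apply_moves(
  series=[
    [0,0,0,0],
    [0,0,0,0],
    [0,0,0,0],
    [0,0,0,0],
    [0,0,0,0],
    [0,0,0,0],
  ],
  hand=0.1,
  newtons=30,
)

```text
clock: 11.35
position: [0.5735, 0.0381, 0.0377]
eef_rot: [-0.057, 0.998, -0.0, 0.001]
wrist_force: [-0.9, -0.0, 5.9]
finger_gap: 0.43
```

Gripped on the dial (gap 0.43 ≈ 37 mm). Turn clockwise 60°.

Request:
apply_moves(
  series=[
    [0,0,0,-8],
    [0,0,0,-16],
    [0,0,0,-24],
    [0,0,0,-32],
    [0,0,0,-40],
    [0,0,0,-48],
    [0,0,0,-55],
    [0,0,0,-61],
  ],
)

```text
clock: 12.35
position: [0.5743, 0.0386, 0.0378]
eef_rot: [0.459, 0.888, 0.001, 0.001]
wrist_force: [1.6, 6.7, 5.4]
finger_gap: 0.429
```

Request:
apply_moves(
  series=[
    [0,0,0,0],
    [0,0,0,0],
    [0,0,0,0],
  ],
)

```text
clock: 12.72
position: [0.5739, 0.0384, 0.0377]
eef_rot: [0.457, 0.89, 0.001, 0.001]
wrist_force: [-0.2, 5.2, 7.4]
finger_gap: 0.43
```

```bash
python3 - <<'E'
from h import *
im,c,st=snap("wrist","w8.png"); print(st["position"],st["clock"],st["wrist_force"],st["wrist_torque"],st["finger_gap"])
Rm=R.from_quat(st["eef_rot"]).as_matrix();y=Rm[:,1];print("yaw",np.degrees(np.arctan2(y[1],y[0])))
cv2.imwrite("pics/w8c.png",cv2.resize(im[150:420,200:450],None,fx=2.2,fy=2.2,interpolation=3))
E
```

```text
[0.57385484 0.03839558 0.03766879] 12.725 [-0.16227118  5.16988922  7.42665689] [ 0.89696445 -0.08927159 -0.01905789] 0.4296837965990838
yaw 35.62847064948828
```

View pics/w8.png

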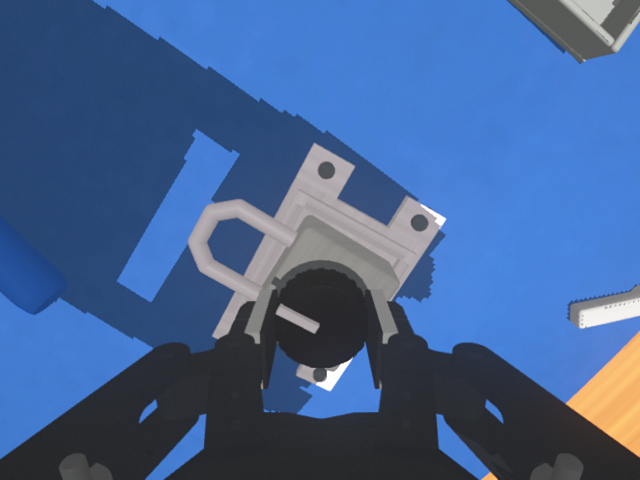

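Request:
apply_moves(
  series=[
    [0,0,0,0],
    [0,0,0,0],
    [0,0,0,0],
    [0,0,0.01,0],
    [0,0,0.04,0],
    [0,0,0.055,8],
    [0,0,0.055,18],
    [0,0,0.055,28],
  ],
  hand=0.75,
)

```text
clock: 13.78
position: [0.5733, 0.038, 0.0928]
eef_rot: [0.226, 0.974, 0.0, 0.0]
wrist_force: [0.8, 0.9, -0.0]
finger_gap: 0.75
```

Request:
apply_moves(
  series=[
    [0,0,0,10],
    [-0.01,-0.001,0,20],
    [-0.03,-0.003,0,30],
    [-0.046,-0.005,0,33],
    [-0.046,-0.005,0,33],
    [-0.046,-0.005,0,33],
  ],
)

```text
clock: 14.52
position: [0.528, 0.0331, 0.0923]
eef_rot: [-0.057, 0.998, -0.0, 0.001]
wrist_force: [0.3, -0.4, -0.7]
finger_gap: 0.747
```

```bash
python3 - <<'E'
from h import *
im,c,st=snap("wrist","w9.png"); print(st["position"],st["clock"],st["wrist_force"],st["wrist_torque"],st["finger_gap"])
Rm=R.from_quat(st["eef_rot"]).as_matrix();y=Rm[:,1];print("yaw",np.degrees(np.arctan2(y[1],y[0])))
E
```

```text
[0.52803373 0.03310454 0.09227677] 14.525 [ 0.26072574 -0.40128778 -0.68658   ] [-0.03763851  0.01553382  0.02264542] 0.7470143621970546
yaw 96.50541769025143
```

View pics/w9.png

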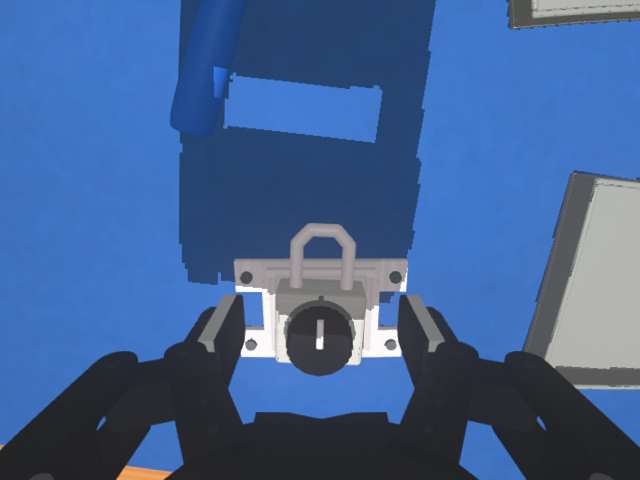

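```bash
python3 - <<'E'
from h import *
c=cam("wrist"); print(cast(c,[[175,130],[220,125],[190,132],[321,226]],.015))
im=cv2.imread("pics/w9.png")
cv2.imwrite("pics/w9c.png",cv2.resize(im[210:380,220:420],None,fx=4,fy=4,interpolation=3))
E
```

```text
[[ 0.46356013 -0.05956513  0.015     ]
 [ 0.45812114 -0.03333991  0.015     ]
 [ 0.46382019 -0.05069436  0.015     ]
 [ 0.51125368  0.0313002   0.015     ]]
```

View pics/w9c.png

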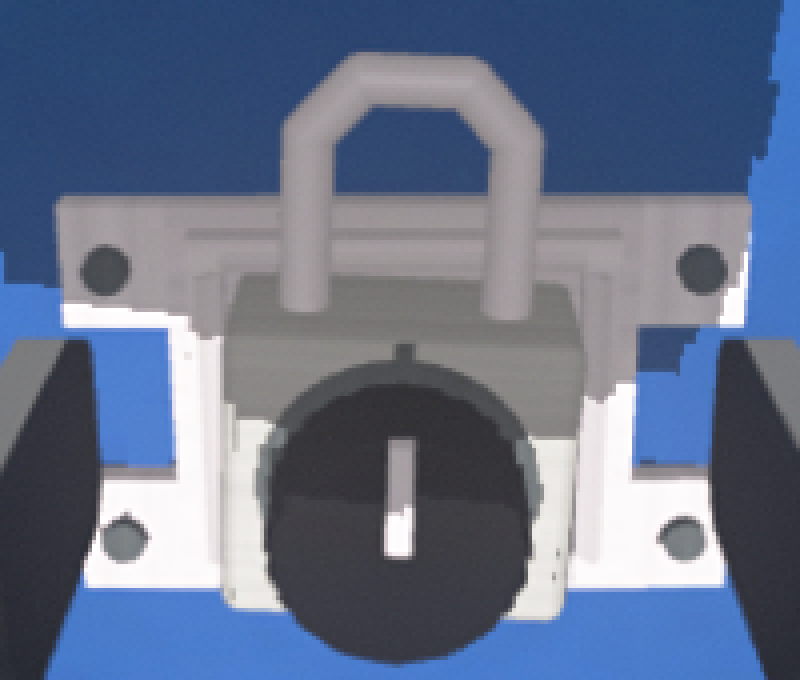

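Request:
apply_moves(
  series=[
    [0,0,-0.02,-1.5],
    [0,0.001,-0.05,-1.5],
    [0,0.001,-0.07,-1.5],
    [0,0.001,-0.08,-1.5],
    [0,0.001,-0.08,-1.5],
  ],
)

```text
clock: 15.2
position: [0.5271, 0.0341, 0.0115]
eef_rot: [-0.044, 0.999, 0.0, -0.0]
wrist_force: [-0.6, -0.3, 0.4]
finger_gap: 0.752
```

Request:
apply_moves(
  series=[
    [0,0,0,0],
    [0,0,0,0],
    [0,0,0,0],
    [0,0,0,0],
    [0,0,0,0],
    [0,0,0,0],
  ],
  hand=0.1,
  newtons=60,
)

```text
clock: 15.95
position: [0.5275, 0.034, 0.0127]
eef_rot: [-0.044, 0.999, -0.0, 0.001]
wrist_force: [-1.4, -1.8, 6.2]
finger_gap: 0.437
```

```bash
python3 - <<'E'
from h import *
im,c,st=snap("wrist","w10.png"); print(st["position"],st["clock"],st["wrist_force"],st["wrist_torque"],st["finger_gap"])
Rm=R.from_quat(st["eef_rot"]).as_matrix();y=Rm[:,1];print("yaw",np.degrees(np.arctan2(y[1],y[0])))
im,c,st=snap("side","s10.png")
cv2.imwrite("pics/s10c.png",cv2.resize(im[180:320,260:440],None,fx=4,fy=4,interpolation=3))
E
```

```text
[0.52754006 0.03398263 0.01272914] 15.95 [-1.38850327 -1.84192774  6.24091078] [-0.36019956  0.09839125 -0.11356719] 0.43735739621542075
yaw 95.08579969307846
```

View pics/w10.png

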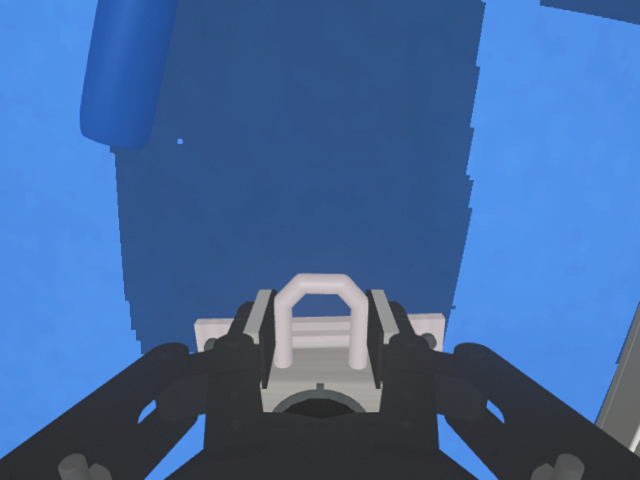

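View pics/s10c.png

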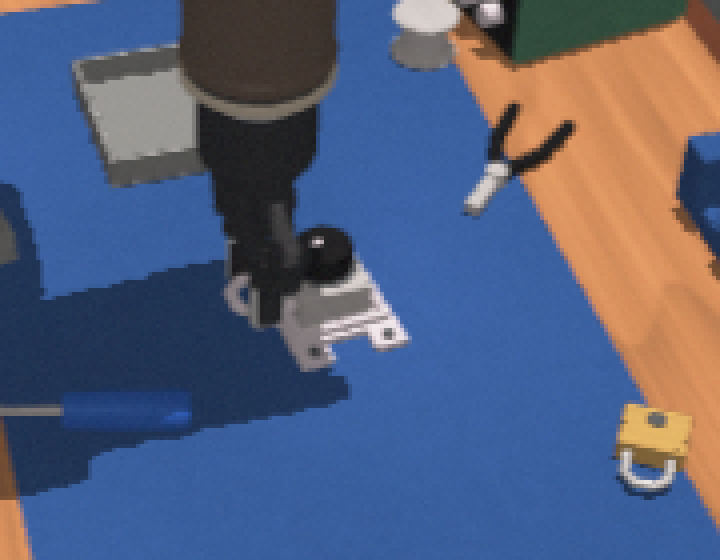

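Request:
apply_moves(
  series=[
    [-0.003,0,0,0],
    [-0.006,-0.001,0,0],
    [-0.009,-0.001,0,0],
    [-0.012,-0.001,0,0],
    [-0.015,-0.001,0,0],
    [-0.017,-0.002,0,0],
    [-0.018,-0.002,0,0],
    [-0.018,-0.002,0,0],
  ],
)

```text
clock: 17.05
position: [0.5091, 0.0321, 0.0118]
eef_rot: [-0.044, 0.999, 0.0, 0.0]
wrist_force: [1.1, 2.3, 4.9]
finger_gap: 0.436
```

```bash
python3 - <<'E'
from h import *
im,c,st=snap("wrist","w11.png"); print(st["position"],st["clock"],st["wrist_force"],st["wrist_torque"],st["finger_gap"])
E
```

```text
[0.50905437 0.03214959 0.01184334] 17.05 [1.12163737 2.25757628 4.90561438] [ 0.26116564 -0.46619769  0.1379711 ] 0.43569936534778714
```

View pics/w11.png

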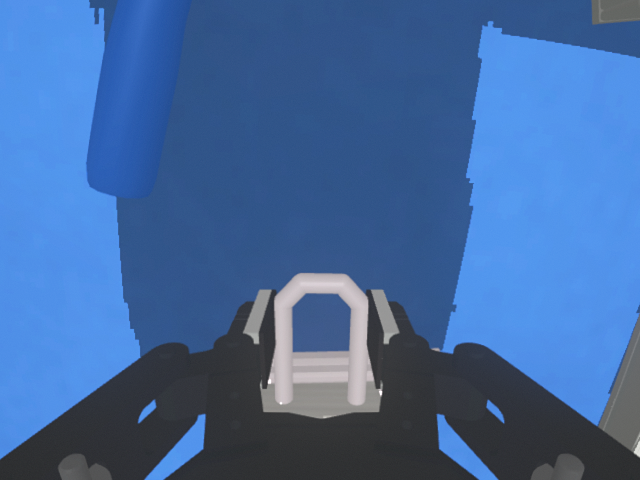

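Request:
apply_moves(
  series=[
    [-0.001,0,0,0],
    [-0.001,0,0,0],
    [-0.001,0,0,0],
  ],
)

```text
clock: 17.48
position: [0.5089, 0.0321, 0.0119]
eef_rot: [-0.044, 0.999, -0.0, 0.001]
wrist_force: [5.1, 2.6, 3.5]
finger_gap: 0.437
```

Request:
apply_moves(
  series=[
    [-0.001,0,0,0],
    [-0.001,0,0,0],
    [-0.001,0,0,0],
  ],
)

```text
clock: 17.85
position: [0.5087, 0.0321, 0.012]
eef_rot: [-0.044, 0.999, -0.0, 0.001]
wrist_force: [8.0, 2.2, 2.6]
finger_gap: 0.438
```

```bash
python3 - <<'E'
from h import *
st=r.state(); print(st["position"],st["wrist_force"],st["wrist_torque"])
E
```

```text
[0.50872124 0.03209262 0.01203777] [7.9788921  2.16141313 2.57759182] [ 0.22657048 -1.50276967  0.25656279]
```

Request:
apply_moves(
  series=[
    [-0.001,0,0,0],
    [-0.001,0,0,0],
    [-0.001,0,0,0],
  ],
)

```text
clock: 18.23
position: [0.5086, 0.0321, 0.0122]
eef_rot: [-0.045, 0.999, -0.0, 0.002]
wrist_force: [10.7, 2.2, 1.9]
finger_gap: 0.437
```

```bash
python3 - <<'E'
from h import *
im,c,st=snap("wrist","w12.png"); print(st["position"],st["wrist_force"],st["wrist_torque"])
cv2.imwrite("pics/w12c.png",cv2.resize(im[260:430,220:420],None,fx=4,fy=4,interpolation=3))
P=cast(c,[[321,274],[284,403],[357,403]],.024); print(P,np.linalg.norm(P[0]-P[1:].mean(0)))
E
```

```text
[0.50861147 0.03207422 0.01218249] [10.72349138  2.19235443  1.93391154] [ 0.27780021 -2.0562565   0.28585098]
[[0.48716059 0.03028279 0.024     ]
 [0.54906698 0.01968955 0.024     ]
 [0.54619028 0.05132889 0.024     ]] 0.06069348968465561
```

View pics/w12c.png

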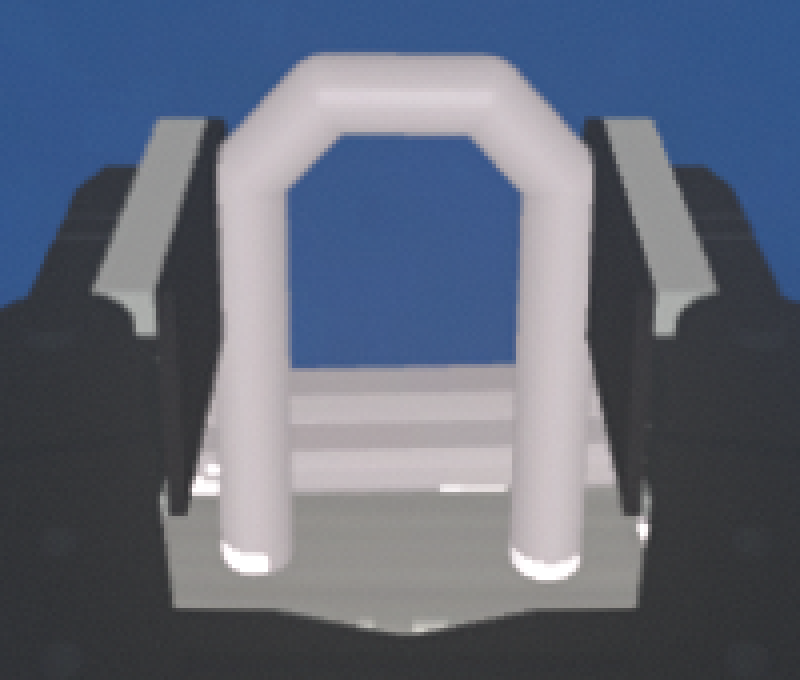

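Request:
apply_moves(
  series=[
    [0.001,0,0,0],
    [0.002,0,0,0],
    [0.002,0,0,0],
    [0.002,0,0,0],
  ],
  newtons=110,
)

```text
clock: 18.77
position: [0.5087, 0.0321, 0.012]
eef_rot: [-0.044, 0.999, -0.0, 0.001]
wrist_force: [4.2, 1.1, 6.5]
finger_gap: 0.419
```

Request:
apply_moves(
  series=[
    [0,0,0.003,0],
    [0,0,0.008,0],
    [0,0,0.014,0],
    [0,0,0.022,0],
    [0,0,0.032,0],
    [0,0,0.044,0],
    [0,0,0.056,0],
    [0,0,0.06,0],
  ],
)

```text
clock: 19.77
position: [0.5085, 0.0321, 0.0729]
eef_rot: [-0.044, 0.999, -0.0, 0.001]
wrist_force: [0.5, -0.1, -2.9]
finger_gap: 0.417
```

```bash
python3 - <<'E'
from h import *
im,c,st=snap("wrist","w13.png"); print(st["position"],st["wrist_force"],st["wrist_torque"],st["finger_gap"])
im,c,st=snap("side","s13.png")
cv2.imwrite("pics/s13c.png",cv2.resize(im[160:320,240:440],None,fx=4,fy=3.5,interpolation=3))
E
```

```text
[0.50850881 0.032056   0.07289769] [ 0.45073541 -0.06894014 -2.85007702] [-0.05413385  0.22333391  0.00056861] 0.41714680827920997
```

View pics/w13.png

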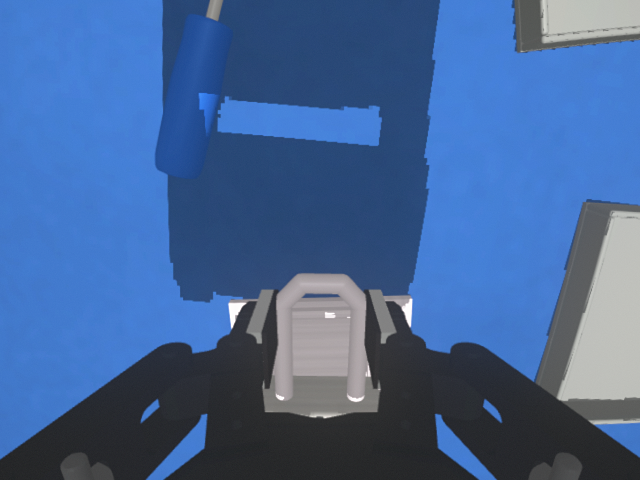

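View pics/s13c.png

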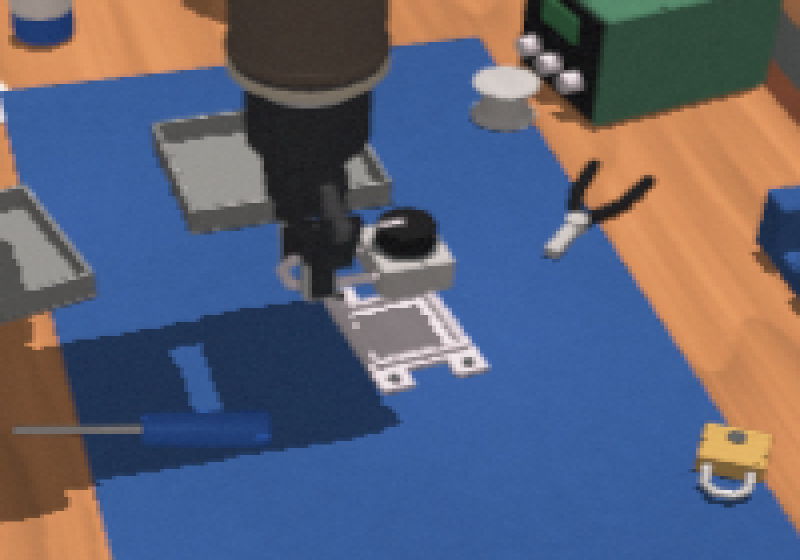

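Request:
apply_moves(
  series=[
    [0,0,0.015,0],
    [0,0.005,0.04,0],
    [-0.002,0.02,0.07,0],
    [-0.005,0.045,0.1,0],
    [-0.009,0.075,0.125,0],
    [-0.013,0.105,0.14,0],
    [-0.017,0.135,0.147,0],
    [-0.02,0.165,0.147,0],
  ],
)

```text
clock: 20.88
position: [0.4879, 0.1981, 0.2201]
eef_rot: [-0.044, 0.999, 0.0, 0.001]
wrist_force: [0.8, -0.4, -3.3]
finger_gap: 0.412
```

Request:
apply_moves(
  series=[
    [-0.003,0.025,0,0],
    [-0.004,0.043,0,0],
    [-0.005,0.052,0,0],
    [-0.005,0.055,0,0],
    [-0.005,0.055,0,0],
    [-0.005,0.055,0,0],
    [-0.005,0.055,0,0],
    [-0.005,0.055,0,0],
  ],
)

```text
clock: 21.88
position: [0.4831, 0.2518, 0.2188]
eef_rot: [-0.044, 0.999, -0.0, -0.0]
wrist_force: [0.8, 0.1, -2.7]
finger_gap: 0.414
```

```bash
python3 - <<'E'
from h import *
im,c,st=snap("wrist","w14.png"); print(st["position"],st["wrist_force"],st["wrist_torque"],st["finger_gap"],st["clock"])
im,c,st=snap("side","s14.png")
im,c,st=snap("top","t14.png")
E
```

```text
[0.48305813 0.25180161 0.21878751] [ 0.83455657  0.05741464 -2.68434637] [-0.01670255  0.21727305  0.04450935] 0.41354745055817044 21.875
```

View pics/w14.png

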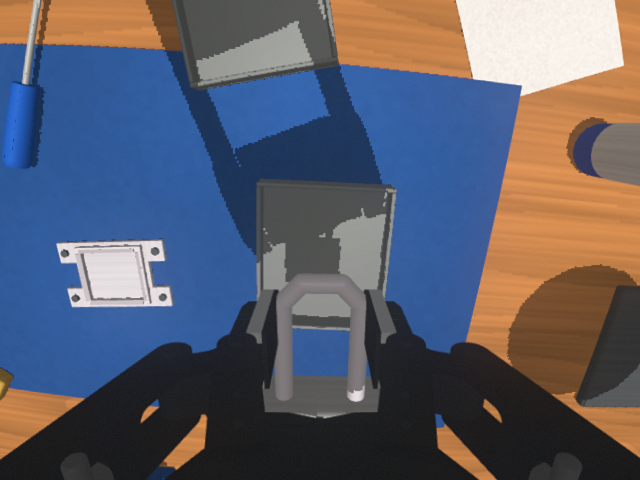

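View pics/s14.png

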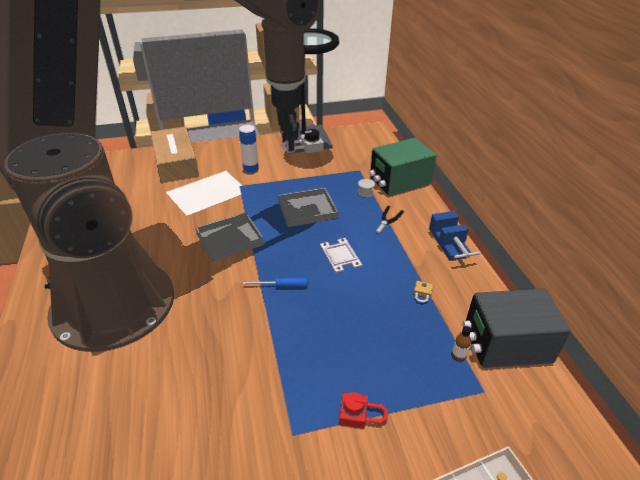

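View pics/t14.png

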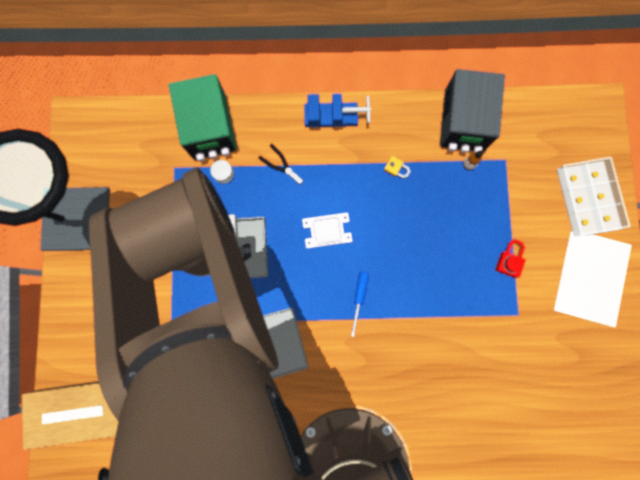

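```bash
python3 - <<'E'
from h import *
c=cam("wrist"); P=cast(c,[[258,181],[395,188]],.025); print(P); 
L=cast(c,[[321,274],[284,399],[357,399]],r.state()["position"][2]+.012); print(np.linalg.norm(L[0]-L[1:].mean(0)))
print(r.close_job())
E
```

```text
[[0.45922963 0.19212028 0.025     ]
 [0.45437999 0.31782862 0.025     ]]
0.058261801615699486
the job is handed in; nothing more can be done
None
```

The job is done and handed in at about 22 s of the 61 s. The arm is holding the padlock by its open shackle over the grey return tray.

1. **Pocket:** I set the dial padlock down in the block's pocket. The tool met the floor at its expected height, and the pictures showed the lock square.
2. **Dial:** I turned the dial about 61° clockwise with the lock in the pocket. The pointer ended within about 2° of the shackle. The lock had shifted about 2° within the pocket's play.
3. **Shackle:** I pulled it until it stopped moving, about 19 mm of tool travel, with the force rising to 11 N. The visible shackle measured about 60 mm; 59 mm means fully open.
4. **Tray:** I chose the one farthest to the robot's left. I lifted the lock by the shackle and stopped with the fingertips at z = 0.219 m, with the lock over the tray.

**Last checks:**
- The lock hung level, and the grip had not moved after the last move.
- The shackle measured about 58 mm in the picture, which still counts as open within my reading error.
- The lock's centre was within about 1.5 cm of the tray's centre by calculation.
- The other things on the table look unmoved in the last side and top views.

No check failed. The only disagreements were 1–2 mm differences between pixel measurements, within the camera calibration.

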